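# Brake, wind and clear a spring-driven sample turntable

## Task

Push the black-knobbed brake lever of the spring-driven sample turntable all the way over, away from the robot to the green mark (hold), and only then wind the orange key clockwise, a part turn at a time, until its black pointer is well in the green band at the full end of the dial. After that, take the blue check weight off the turntable and set it down (do not drop it) upright and flat in the bay with the blue tags. Leave the brake on and the key wound, and do not disturb the other weights, the wash bottle, the jar or the spatula.

Things in the scene. Friction and masses are not known exactly. Their poses are not given: they have to be found in the camera images.
- drive: grey spring-drive housing fixed to the bench, 170 x 320 mm, top 85 mm above the table; origin on the table under its centre. In its own frame: x points roughly away from the robot, the key's axis is at y = -105 mm, the turntable's centre at y = +20 mm, the brake lever at y = +122 mm (all at x = 0)
- key (a joint): turn of the orange key, rad: 0 run down, 4.0 its stop (fully wound), growing clockwise seen from above. A spring resists (0.12 to 0.2 N m) and a friction pawl holds it where it is left. The green band of the dial is 3.65 to 4.0
- key_grip (a point): centre of the orange key's upright wing, on its vertical turning axis, 134 mm above the table. The wing is a plate 46 mm long (its x axis), 9 mm thick (y), from 115 to 151 mm above the table. Its +x is the side of the black pointer on the dial; the world yaw of x is the drive's yaw + 4.0 rad - key, so when fully wound the pointer points along the drive's +x
- brake (a joint): angle of the brake lever, rad: 0 leaning towards the robot over the red mark (off), 1.2 leaning away over the green mark (hold). Stays where it is left
- brake_tip (a point): centre of the black ball (26 mm diameter) at the end of the brake lever. The lever is 60 mm long, 10 mm thick, pivoted 107 mm above the table at drive x = 0, y = 122 mm, swinging in the drive's x-z plane: the ball goes from x = -34 mm to +34 mm, at 157 mm height at both ends and 167 mm midway
- turntable (a point): centre of the aluminium turntable's top face (110 mm diameter), 100 mm above the table
- weight_blue: blue check weight, standing on the turntable at the start: a steel disc 42 mm in diameter and 28 mm high with a blue plastic grip knob (20 mm diameter, 27 mm high) on top, 55 mm high in all, about 0.3 kg; origin at the centre of its underside, z up
- weight_red: red check weight, in its bay, to be left there: a steel disc 42 mm in diameter and 28 mm high with a red plastic grip knob (20 mm diameter, 27 mm high) on top, 55 mm high in all, about 0.3 kg; origin at the centre of its underside, z up
- weight_yellow: yellow check weight, in its bay, to be left there: a steel disc 42 mm in diameter and 28 mm high with a yellow plastic grip knob (20 mm diameter, 27 mm high) on top, 55 mm high in all, about 0.3 kg; origin at the centre of its underside, z up
- bay_blue_floor (a point): the blue weight's own empty bay: shallow square bay (black walls, inside 54 x 54 mm, outside 66 x 66 mm, walls standing 10 mm above its floor) with a flat blue tag on two facing sides; this point is the centre of its floor, 18 mm above the table. z up, x along the row of three bays. The three bays stand in a row, 80 mm apart, in any order
- bay_red_floor (a point): the red weight's bay, alike, with red tags
- bay_yellow_floor (a point): the yellow weight's bay, alike, with yellow tags
- wash_bottle: white wash bottle with a yellow cap and spout, 66 mm diameter, 185 mm high; origin at the centre of its underside
- jar: amber glass jar with a black cap, 56 mm diameter, 70 mm high; origin at the centre of its underside
- spatula: flat steel laboratory spatula, 177 x 13 x 4 mm, lying on the table; origin at its middle, x along it

How it is judged (in metres and radians):
On the way, in this order (a step that is already met when the one before it is completed fails the run):
1. the brake lever is at hold (value of joint brake above 1 rad), for 0.2 s.
2. the key is fully wound, the brake still at hold and the blue weight still on the turntable (value of joint brake above 1 rad and value of joint key above 3.65 rad and horizontal distance between weight_blue and turntable below 0.06 m), for 0.2 s.
3. the blue weight stands in its own bay (horizontal distance between weight_blue and bay_blue_floor below 0.012 m and z of weight_blue in the frame of bay_blue_floor between -0.004 and 0.004 m and angle between weight_blue's own z axis and vertical below 0.08 rad), for 0.2 s.
At the end, for the whole second after the job is handed in: brake lever at hold (over 1.0 rad), key wound into the green band (over 3.65 rad), the blue weight at rest in the blue-tagged bay: within 12 mm of its centre, its underside within 4 mm of the bay's floor, within 0.08 rad of upright (all of step 3 and value of joint brake above 1 rad and value of joint key above 3.65 rad and linear speed of weight_blue below 0.02 m/s); the robot touches nothing.
It fails at once if the key is wound (past 1.3 rad) while the brake is off (value of joint brake below 0.9 rad and value of joint key above 1.3 rad).
It fails at once if the blue weight is dropped (falls free faster than 0.5 m/s) (linear speed of weight_blue above 0.5 m/s and contact force between weight_blue and the fingers below 0.1 N).
It fails at once if the red or yellow weight is moved by more than 15 mm (distance of any of weight_red, weight_yellow from where it was at the start of the episode above 0.015 m).
It fails at once if the wash bottle, the jar or the spatula is moved by more than 20 mm (distance of any of wash_bottle, jar, spatula from where it was at the start of the episode above 0.02 m).
It also fails if it takes over 72 s, if anything falls off the work surface, if the arm or the gripper's body presses on something with over 40 N, if the wrist force passes 120 N, or if a joint passes its speed limit or range.

## Robot

A 6-joint arm with a two-finger parallel gripper is mounted at the origin on the work surface. World frame = base frame: x ahead of the robot, y to its left, z up, the work surface at z = 0. Lengths are in m, angles in degrees, forces in N, time in s.
With the tool pointing down it reaches from about 0.3 to 0.75 m from the base axis. Payload 8.5 kg.
Tool frame: the origin (TCP) lies midway between the tips of the shut fingers; the grasp point (between the pads) lies 19 mm behind it; z points along the fingers, y is the line along which they close (so a half turn about z gives the same grasp; the last joint's range is limited). The gripper opens to 85 mm and grips with 20 to 120 N. Pads are 22 mm wide; open, the fingers measure 114 mm over their backs; the gripper's body (76 mm by 85 mm) begins 54 mm behind the grasp point. The pads swing forward as they close: fully open they stand 13 mm farther back than shut.
Start: joints at [-79.085, 21.807, 74.336, -0, 83.858, -12.336], TCP at [0.217, -0.505, 0.231] pointing down, gripper open.
Joint ranges: [-178.18, 178.18], [-50.72, 133.34], [12.68, 142.11], [-81.47, 261.47], [9.98, 163.14], [-165.26, 165.26]. Speed limits (degrees/s): [136.94, 136.94, 180, 180, 180, 180].

## Interface

Orientations are given as a 3x3 rotation matrix whose columns are the frame's x, y, z axes.
In Python, from rig import env gives the robot as it stands. The module is installed in compiled form; this text tells all that it offers.
- The arm moves only by the tool jog_arm, never from a script. Its argument "targets" is a list of rows, each a list of 6 numbers: the shift along the tool's x, y, z in cm, then the turn, a rotation vector about the tool's x, y, z in degrees. A call has 1 to 8 rows; each row is the pose to reach, as a shift and turn from the pose commanded when the call began, along the tool's axes at that moment; what a row does not reach only later rows make up. A row lasts 1/12 s, in which the tool goes at most 41.7 mm and 7.16 degrees, less where a joint would pass 70% of its speed; a pose out of reach is approached as far as the arm can. A call with a gripper value outside its range is refused whole. "hand" is the opening, from 0 (shut) to 1 (fully open), set as the call begins (left out, the last holds). The fingers move at their own pace and stop on an object; "newtons" is the grip in N (left out, the last holds). Time passes only in rows, so rows that repeat a pose let the fingers close. It gives the time, the measured TCP pose, the force, the opening and the grip force at its end, in the units of the state.
- env.observe(): the state, without advancing time (a new reading comes with each control period).
- env.get_image(name): name is "scene" or "side" or "wrist"; returns a dict with "frame" (384x512x3 uint8, red, green, blue), "depth" (384x512 float32, m along the optical axis (not along the pixel's ray), 0 where there is no reading), "fovy" (degrees; the focal length in pixels is half the picture's height over the tangent of half this angle, whatever the lens; pixels are square), "cx", "cy" (the principal point, pixels), "k1" (the pictures are not rectified: a ray, as slopes to the right and down, at radius r is drawn at 1 + k1 r^2 times it, then the intrinsics apply), "cam_to_world" (4x4, takes a point from camera to world coordinates). Camera axes: x right, y down, z forward; pixel columns grow to the right and rows downward; lengths in m; the calibration is good to about 2 mm. A picture is of the moment at which its call begins.
- env.close_job(): hands the job in; it is judged then, once.
Trained networks look in the newest picture that a camera, given by its name, has taken for a name from the list of things; names that differ only in an ending like _2 or _b are one class to them, and where a whole thing is asked for, a point or a joint stands for the part that bears it (a point fixed in the world has none). Each returns a list of dicts, best first, with "score" (0 to 1); they miss things now and then, are a little off and sometimes report something else, mostly with a low value. They report only what shows in the picture. A call takes as long as a camera call.
- env.regions_of(camera, target): "pixels" (384x512 bool, what is visible of it) and "point" ([row, column] in pixels, amid what is visible of it).
The state is a dict: "time_s": time; "q": joint angles; "qvel": joint speeds; "joint_efforts": joint torques, N m; "position": TCP position; "tool_rot": TCP orientation; "ft_force": force on the tool from outside, world axes, zero at the start; "wrist_torque": the same for the moment, N m; "grip_width": finger opening in m; "gripper_force": force on a finger pad.
Only numpy, scipy, OpenCV 4.12 (cv2) and the standard library are available. Lean on these libraries where they do the work, as an engineer would, in place of code of your own. Each camera call takes 0.05 s, during which the arm holds its last target. There are 200 camera calls.

## Working session

There is one attempt and no reset: what is moved stays moved. The work goes in short steps, Python scripts to look and compute and a tool call to move; the robot and the scene stay as the last step left them, time stands still between calls to the robot, and variables do not carry over. Pictures are saved under pics/ and viewed, at most 10 in all, crops included, and the job is handed in when it is done.

Besides the shell and the picture viewer there is one more tool, called after "Request:" as name([rows], argument=value, ...), one row to a line, values as JSON. jog_arm: Moves the arm, as the interface text tells. Its arguments: {"type":"object","properties":{"targets":{"type":"array","items":{"type":"array","items":{"type":"number"}}},"hand":{"type":"number"},"newtons":{"type":"number"}},"required":["targets"]}

```bash
mkdir -p pics; cat > h.py <<'E'
import numpy as np, cv2
from rig import env
def ray(im,r,c):
    f=192/np.tan(np.radians(im["fovy"])/2)
    u=np.array([(c-im["cx"])/f,(r-im["cy"])/f]); s=u.copy()
    for _ in range(20): s=u/(1+im["k1"]*(s@s))
    return np.array([s[0],s[1],1.])
def at_depth(im,r,c,d):
    T=np.array(im["cam_to_world"]); return T[:3,:3]@(ray(im,r,c)*d)+T[:3,3]
def at_z(im,r,c,z):
    T=np.array(im["cam_to_world"]); v=T[:3,:3]@ray(im,r,c); return T[:3,3]+v*(z-T[2,3])/v[2]
def cloud(im,mask):
    return np.array([at_depth(im,r,c,im["depth"][r,c]) for r,c in np.argwhere(mask) if im["depth"][r,c]>0])
def save(im,n): cv2.imwrite(f"pics/{n}.png",cv2.cvtColor(im["frame"],cv2.COLOR_RGB2BGR))
E
python3 - <<'E'
from h import *
o=env.observe(); print(o["time_s"],o["position"],np.round(o["tool_rot"],3))
ims={}
for n in ["scene","side"]:
    im=env.get_image(n); ims[n]=im; T=np.array(im["cam_to_world"]); print(n,T[:3,3].round(3),T[:3,2].round(2),im["fovy"],im["k1"])
    for t in ["key_grip","brake_tip","turntable","weight_blue","weight_red","weight_yellow","bay_blue_floor","wash_bottle","jar","spatula","drive"]:
        rs=env.regions_of(n,t)
        for x in rs[:2]:
            m=x["pixels"]; P=cloud(im,m)
            if len(P)==0: continue
            print(n,t,round(x["score"],2),np.round(x["point"]),m.sum(),"med",np.median(P,0).round(3),"lo",np.percentile(P,2,0).round(3),"hi",np.percentile(P,98,0).round(3))
a=np.hstack([ims["scene"]["frame"],ims["side"]["frame"]])
save({"frame":cv2.resize(ims["scene"]["frame"],(800,600))},"a"); save({"frame":cv2.resize(ims["side"]["frame"],(800,600))},"b")
E
```

```text
0.0 [ 0.21704926 -0.50503626  0.23069353] [[ 0.919  0.395 -0.   ]
 [ 0.395 -0.919  0.001]
 [ 0.    -0.001 -1.   ]]
scene [1.084 0.116 0.892] [-0.53 -0.19 -0.82] 52.57316109314554 0.000583778767818265
scene key_grip 0.42 [148. 135.] 76 med [ 0.578 -0.37   0.144] lo [ 0.563 -0.384  0.103] hi [ 0.592 -0.359  0.15 ]
scene brake_tip 0.41 [138. 226.] 113 med [ 0.5   -0.16   0.165] lo [ 0.487 -0.174  0.126] hi [ 0.509 -0.152  0.176]
scene turntable 0.91 [175. 181.] 7736 med [ 0.579 -0.258  0.084] lo [ 0.452 -0.419  0.019] hi [ 0.66  -0.111  0.139]
scene weight_blue 0.84 [153. 186.] 320 med [ 0.549 -0.244  0.126] lo [ 0.524 -0.276  0.098] hi [ 0.562 -0.229  0.155]
scene weight_blue 0.46 [173. 178.] 7719 med [ 0.58  -0.258  0.084] lo [ 0.453 -0.42   0.018] hi [ 0.66  -0.111  0.139]
scene weight_red 0.66 [235. 324.] 310 med [0.616 0.13  0.045] lo [0.593 0.11  0.017] hi [0.629 0.15  0.074]
scene weight_red 0.52 [214. 333.] 938 med [0.528 0.143 0.018] lo [0.495 0.093 0.011] hi [0.563 0.19  0.029]
scene weight_yellow 0.83 [188. 347.] 276 med [0.457 0.151 0.045] lo [0.428 0.132 0.019] hi [0.47  0.
[... 1403 characters left out ...]
429 0.137 0.02 ] hi [0.466 0.173 0.074]
side weight_yellow 0.39 [208. 196.] 1083 med [0.737 0.016 0.077] lo [ 0.714 -0.241 -0.003] hi [0.949 0.035 0.186]
side bay_blue_floor 0.89 [278. 240.] 830 med [0.529 0.147 0.019] lo [0.494 0.093 0.014] hi [0.561 0.192 0.029]
side wash_bottle 0.84 [206. 195.] 1001 med [0.735 0.017 0.085] lo [ 0.714 -0.018  0.005] hi [0.786 0.039 0.186]
side jar 0.74 [243. 166.] 552 med [0.75  0.143 0.046] lo [0.733 0.108 0.001] hi [0.783 0.157 0.071]
side spatula 0.62 [199. 239.] 83 med [ 0.707 -0.19   0.002] lo [ 0.669 -0.205 -0.003] hi [ 0.784 -0.182  0.006]
side drive 0.88 [192. 292.] 3691 med [ 0.52  -0.161  0.084] lo [ 0.431 -0.414  0.014] hi [ 0.636 -0.102  0.149]
```

View pics/a.png

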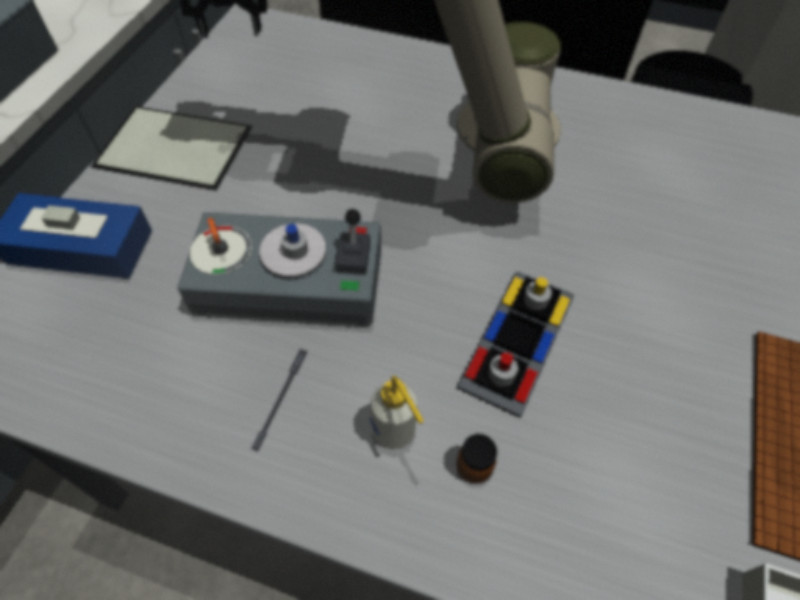

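```bash
python3 - <<'E'
from h import *
A=[];K=[];B=[];Bz=[]
for n in ["scene","side"]:
    im=env.get_image(n); f=im["frame"].astype(int)
    # drive top plane
    m=max(env.regions_of(n,"drive"),key=lambda x:x["score"])["pixels"]
    P=cloud(im,m); T=P[abs(P[:,2]-.085)<.006]
    r=cv2.minAreaRect((T[:,:2]*1000).astype(np.float32)); print(n,"top",r, np.median(T[:,2]))
    # key: above 0.11 near region
    for t,lo,hi in [("key_grip",.12,.147),("brake_tip",.145,.18)]:
        for x in env.regions_of(n,t)[:1]:
            Q=cloud(im,x["pixels"]); Q=Q[(Q[:,2]>lo)&(Q[:,2]<hi)]
            if len(Q)>10:
                c=Q.mean(0); u,s,v=np.linalg.svd(Q[:,:2]-c[:2],full_matrices=False); print(n,t,c.round(4),np.degrees(np.arctan2(v[0,1],v[0,0])).round(1),s, np.ptp((Q[:,:2]-c[:2])@v.T,axis=0))
    top=P[(P[:,2]>.1525)&(P[:,2]<.158)]; print("above",top.mean(0) if len(top) else 0)
    for t in ["weight_blue","weight_red","weight_yellow"]:
        Q=cloud(im,env.regions_of(n,t)[0]["pixels"]); z=Q[:,2].max(); k=Q[Q[:,2]>np.percentile(Q[:,2],98)-.004]
        print(n,t,"knob top",k.mean(0).round(4),len(k))
    x=env.regions_of(n,"bay_blue_floor")[0]["pixels"]; Q=cloud(im,x); r=cv2.minAreaRect((Q[:,:2]*1000).astype(np.float32)); print("bay",r)
    W=Q[Q[:,2]>.024]; print("walls",cv2.minAreaRect((W[:,:2]*1000).astype(np.float32)))
E
```

```text
scene top ((544.6187744140625, -273.948974609375), (172.07467651367188, 317.7740478515625), 15.009550094604492) 0.08415516996632688
scene brake_tip [ 0.5203 -0.2244  0.1602] -70.9 [1.1311633  0.06521172] [0.24765057 0.03282299]
above [ 0.50848803 -0.18065169  0.15566216]
scene weight_blue knob top [ 0.542  -0.2481  0.1538] 37
scene weight_red knob top [0.6086 0.1302 0.0718] 47
scene weight_yellow knob top [0.4492 0.1519 0.0726] 35
bay ((526.95556640625, 140.89439392089844), (101.67964172363281, 71.58907318115234), 79.04330444335938)
walls ((527.6201171875, 141.13816833496094), (65.80095672607422, 67.94721221923828), 81.942626953125)
side top ((545.5878295898438, -272.4719543457031), (168.60768127441406, 324.8674621582031), 15.282958984375) 0.08416469075476718
side key_grip [ 0.5727 -0.3738  0.1342] 43.5 [0.12525209 0.02225679] [0.04623377 0.01219888]
above [ 0.50335808 -0.18504645  0.15490726]
side weight_blue knob top [ 0.5398 -0.2418  0.1543] 18
side weight_red knob top [0.6082 0.1319 0.0721] 36
side weight_yellow knob top [0.4476 0.1545 0.0724] 40
bay ((534.3673706054688, 141.8643798828125), (105.53910827636719, 80.63745880126953), 83.75005340576172)
walls ((528.31591796875, 141.74107360839844), (68.25326538085938, 67.73699188232422), 82.63164520263672)
```

View pics/b.png

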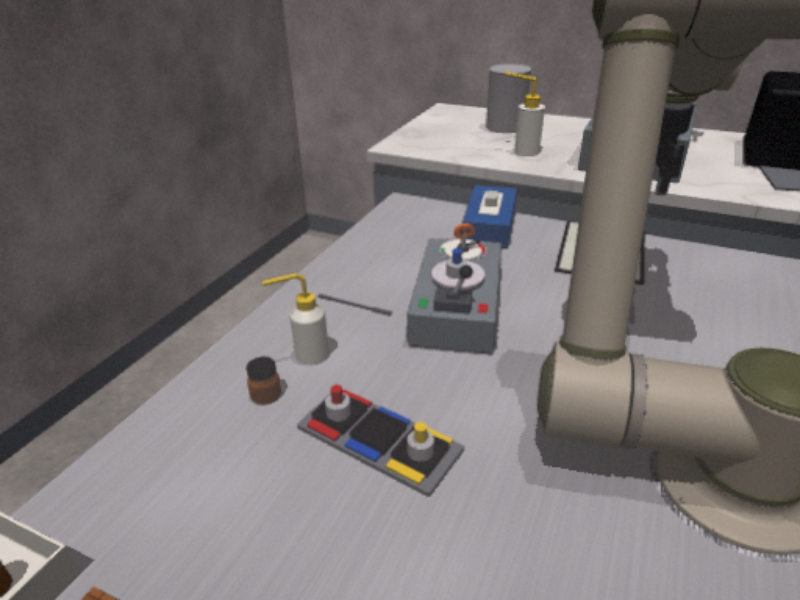

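Picture a shows the drive on the left: key at (215,240), turntable with the blue weight at (292,240), and brake ball at (352,217), leaning towards the robot. The empty blue bay is at (520,335), between yellow and red. Picture b agrees. The drive is at about (0.545,-0.273) with yaw 15.15°, which predicts the key at (0.572,-0.374). The measured position is (0.573,-0.374).

```bash
cat >> h.py <<'E'
from scipy.spatial.transform import Rotation as R
D=np.array([.545,-.273]); YD=15.15
def drv(x,y):
    a=np.radians(YD); return D+np.array([x*np.cos(a)-y*np.sin(a),x*np.sin(a)+y*np.cos(a)])
def go(p,yaw,o=None):
    o=o or env.observe(); M=np.array(o["tool_rot"]); a=np.radians(yaw)
    G=np.array([[np.cos(a),np.sin(a),0],[np.sin(a),-np.cos(a),0],[0,0,-1]])
    s=M.T@(np.array(p)-o["position"])*100
    print("shift cm",s.round(2),"rot",np.degrees(R.from_matrix(M.T@G).as_rotvec()).round(2),"yaw",np.degrees(np.arctan2(M[1,0],M[0,0])).round(1),"q6",np.round(o["q"][5],1))
E
python3 - <<'E'
from h import *
p=drv(-.083,.122); print(p); go([*p,.2],YD)
E
```

```text
[ 0.43300034 -0.17693191]
shift cm [ 32.8  -21.65   3.13] rot [-0.   0.   8.1] yaw 23.3 q6 -12.3
```

Request:
jog_arm([
  [32.8, -21.65, 3.1, 0, 0, 8.1],
  [32.8, -21.65, 3.1, 0, 0, 8.1],
  [32.8, -21.65, 3.1, 0, 0, 8.1],
  [32.8, -21.65, 3.1, 0, 0, 8.1],
  [32.8, -21.65, 3.1, 0, 0, 8.1],
  [32.8, -21.65, 3.1, 0, 0, 8.1],
  [32.8, -21.65, 3.1, 0, 0, 8.1],
  [32.8, -21.65, 3.1, 0, 0, 8.1],
], hand=0)

```text
time_s: 2.67
position: [0.4004, -0.2258, 0.2052]
tool_rot: [[0.965, 0.261, 0.0], [0.261, -0.965, -0.0], [0.0, 0.001, -1.0]]
ft_force: [1.2, -1.7, 0.8]
grip_width: 0.0
gripper_force: 0.0
```

```bash
python3 - <<'E'
from h import *
go([*drv(-.083,.122),.2],YD)
E
```

```text
shift cm [ 4.43 -3.87  0.52] rot [ 0.03 -0.02 -0.02] yaw 15.1 q6 30.6
```

Request:
jog_arm([
  [2.2, -1.9, 0.5, 0, 0, 0],
  [4.4, -3.9, 0.5, 0, 0, 0],
  [4.4, -3.9, 0.5, 0, 0, 0],
  [4.4, -3.9, 3, 0, 0, 0],
  [4.4, -3.9, 6, 0, 0, 0],
  [4.4, -3.9, 6, 0, 0, 0],
])

```text
time_s: 3.17
position: [0.4301, -0.1773, 0.1414]
tool_rot: [[0.965, 0.261, -0.006], [0.261, -0.965, 0.005], [-0.005, -0.006, -1.0]]
ft_force: [-0.6, 0.8, -0.9]
grip_width: -0.0002
gripper_force: 0.0
```

```bash
python3 - <<'E'
from h import *
o=env.observe();print(o["position"],o["ft_force"])
go([*drv(.024,.122),.145],YD)
im=env.get_image("wrist"); save(im,"w1")
E
```

```text
[ 0.43005628 -0.1772706   0.14139278] [-0.59632188  0.83790554 -0.92183743]
shift cm [10.99  0.04 -0.41] rot [-0.35  0.28  0.01] yaw 15.2 q6 37.8
```

View pics/w1.png

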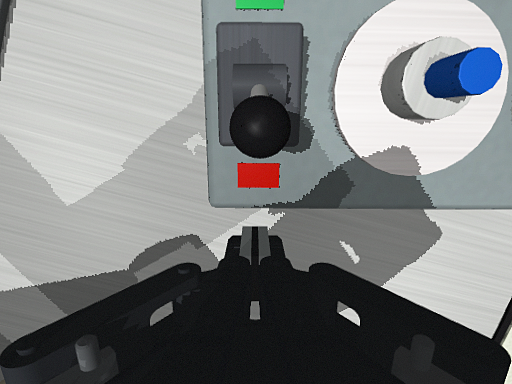

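The picture shows the black ball at (260,126) straight ahead of the shut fingers at (255,240), with the green mark beyond. Pushing now.

Request:
jog_arm([
  [2, 0, -0.3, 0, 0, 0],
  [4, 0, -0.3, 0, 0, 0],
  [5.5, 0, -0.3, 0, 0, 0],
  [6.8, 0, -0.3, 0, 0, 0],
  [7.8, 0, -0.3, 0, 0, 0],
  [8.6, 0, -0.3, 0, 0, 0],
  [9.2, 0, -0.3, 0, 0, 0],
  [9.6, 0, -0.3, 0, 0, 0],
])

```text
time_s: 3.88
position: [0.5227, -0.154, 0.1484]
tool_rot: [[0.965, 0.262, -0.006], [0.262, -0.965, -0.001], [-0.006, -0.0, -1.0]]
ft_force: [-27.1, -10.0, 12.5]
grip_width: 0.0
gripper_force: 14.2
```

Request:
jog_arm([
  [0.3, 0, 0, 0, 0, 0],
  [0.5, 0, 0, 0, 0, 0],
  [0.5, 0, 0, 0, 0, 0],
])

```text
time_s: 4.13
position: [0.5229, -0.1539, 0.1484]
tool_rot: [[0.965, 0.261, -0.017], [0.261, -0.965, -0.003], [-0.017, -0.002, -1.0]]
ft_force: [-35.6, -11.6, 15.7]
grip_width: -0.0002
gripper_force: 19.3
```

```bash
python3 - <<'E'
from h import *
o=env.observe();print(o["position"],o["ft_force"],(np.array(o["position"][:2])-drv(0,.122))@[np.cos(np.radians(YD)),np.sin(np.radians(YD))])
im=env.get_image("side")
for x in env.regions_of("side","brake_tip"):
    P=cloud(im,x["pixels"]);print(x["score"],len(P),np.median(P,0))
print(drv(.034,.122))
save({"frame":cv2.resize(im["frame"][100:240,220:400],(720,560))},"s1")
E
```

```text
[ 0.52293116 -0.15392825  0.14839399] [-35.63632859 -11.62688513  15.72484882] 0.009817203137764172
0.53 108 [ 0.53980008 -0.14639583  0.15005215]
0.23 338 [0.4452554  0.16103359 0.04550133]
[ 0.545934   -0.14635432]
```

View pics/s1.png

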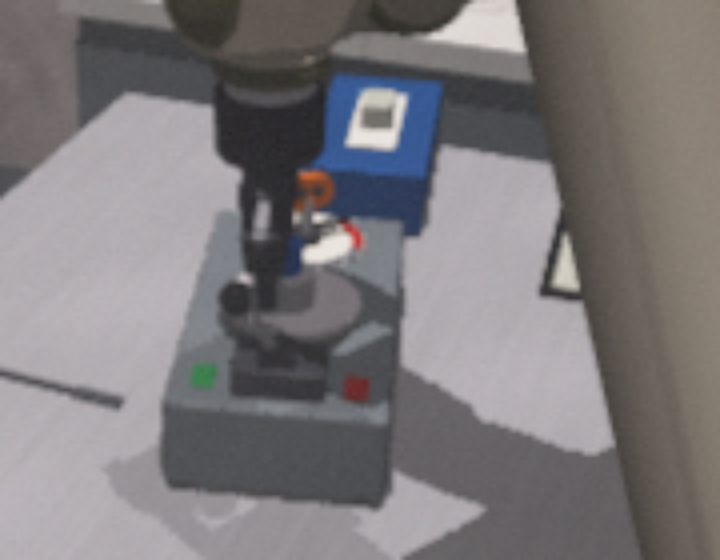

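The ball is at (238,297), over towards the green mark at (203,375). The force jumped with the fingers at the predicted stop position, so the brake is on. Backing off and looking at the key from above.

Request:
jog_arm([
  [-2, 0, 0, 0, 0, 0],
  [-4, 0, 0, 0, 0, 0],
  [-4, 0, -3, 0, 0, 0],
  [-4, 0, -6.5, 0, 0, 0],
  [-4, 0, -9, 0, 0, 0],
  [-4, 0, -9, 0, 0, 0],
], hand=0.5)

```text
time_s: 4.73
position: [0.4923, -0.1636, 0.2437]
tool_rot: [[0.965, 0.261, 0.009], [0.261, -0.965, -0.005], [0.007, 0.007, -1.0]]
ft_force: [1.0, 0.4, 0.3]
grip_width: 0.0432
gripper_force: 0.0
```

```bash
python3 - <<'E'
from h import *
go([.5725,-.374,.235],43.5)
E
```

```text
shift cm [ 2.25 22.4   1.05] rot [  0.51  -0.3  -28.37] yaw 15.1 q6 43.4
```

Request:
jog_arm([
  [2.2, 22.4, 0, 0, 0, -28.4],
  [2.2, 22.4, 0, 0, 0, -28.4],
  [2.2, 22.4, 0, 0, 0, -28.4],
  [2.2, 22.4, 0, 0, 0, -28.4],
  [2.2, 22.4, 0, 0, 0, -28.4],
  [2.2, 22.4, 0, 0, 0, -28.4],
  [2.2, 22.4, 0, 0, 0, -28.4],
  [2.2, 22.4, 0, 0, 0, -28.4],
])

```text
time_s: 5.4
position: [0.5704, -0.3736, 0.2369]
tool_rot: [[0.726, 0.688, -0.001], [0.688, -0.726, 0.001], [0.0, -0.002, -1.0]]
ft_force: [0.1, 0.8, -0.1]
grip_width: 0.0431
gripper_force: 0.0
```

```bash
cat > key.py <<'E'
from h import *
im=env.get_image("wrist"); f=im["frame"]; d=im["depth"]
hsv=cv2.cvtColor(f,cv2.COLOR_RGB2HSV)
m=(hsv[...,0]<18)&(hsv[...,1]>130)&(hsv[...,2]>60)
P=cloud(im,m); 
if len(P):
    Q=P[(P[:,2]>.11)&(P[:,2]<.165)&(np.linalg.norm(P[:,:2]-[.572,-.374],axis=1)<.05)]
    T=Q[Q[:,2]>np.percentile(Q[:,2],95)-.006]
    for q in (Q,T):
        r=cv2.minAreaRect((q[:,:2]*1000).astype(np.float32)); print(len(q),q[:,2].max().round(4),r)
        u,s,v=np.linalg.svd(q[:,:2]-q[:,:2].mean(0),full_matrices=False); print("yaw",np.degrees(np.arctan2(v[0,1],v[0,0]))%180)
E
python3 - <<'E'
from key import *
save(im,"w2"); go([.5725,-.374,.235],43.5)
E
```

```text
509 0.1511 ((571.5634155273438, -377.4123840332031), (45.24077224731445, 8.755176544189453), 42.69857406616211)
yaw 42.09802719910192
409 0.1511 ((571.3682861328125, -377.84698486328125), (37.520469665527344, 8.660225868225098), 43.42629623413086)
yaw 42.34183052979944
shift cm [0.06 0.25 0.26] rot [-0.06 -0.01  0.04] yaw 43.5 q6 3.4
```

View pics/w2.png

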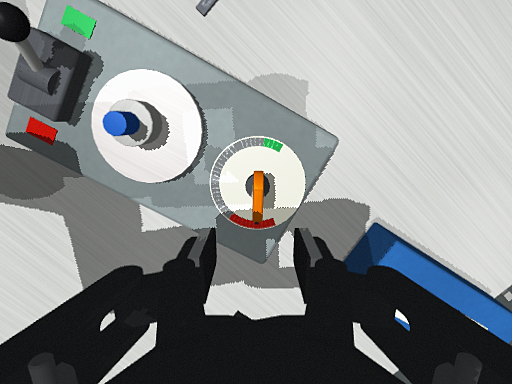

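The orange wing is at (257,198) between the fingers, its pointer in the red end (257,222). The brake ball is over the green mark side at top left. Wing centre is about (0.572,-0.376), yaw 42.7°. Descending and gripping.

Request:
jog_arm([
  [0, 0.25, 3, 0, 0, 0.8],
  [0, 0.25, 6, 0, 0, 0.8],
  [0, 0.25, 9, 0, 0, 0.8],
  [0, 0.25, 11, 0, 0, 0.8],
  [0, 0.25, 12, 0, 0, 0.8],
  [0, 0.25, 12, 0, 0, 0.8],
])

```text
time_s: 5.95
position: [0.5717, -0.3732, 0.1166]
tool_rot: [[0.734, 0.679, -0.003], [0.679, -0.734, 0.003], [-0.0, -0.004, -1.0]]
ft_force: [-0.3, -0.5, 0.0]
grip_width: 0.0427
gripper_force: 0.0
```

Request:
jog_arm([
  [0, 0, 0, 0, 0, 0],
  [0, 0, 0, 0, 0, 0],
  [0, 0, 0, 0, 0, 0],
  [0, 0, 0, 0, 0, 0],
  [0, 0, 0, 0, 0, 0],
  [0, 0, 0, 0, 0, 0],
], hand=0, newtons=40)

```text
time_s: 6.45
position: [0.5728, -0.3749, 0.1203]
tool_rot: [[0.734, 0.679, 0.002], [0.679, -0.734, -0.002], [0.0, 0.003, -1.0]]
ft_force: [-1.7, 3.0, 6.1]
grip_width: 0.0093
gripper_force: 39.1
```

Request:
jog_arm([
  [0, 0, 0, 0, 0, 6],
  [0, 0, 0, 0, 0, 12],
  [0, 0, 0, 0, 0, 18],
  [0, 0, 0, 0, 0, 24],
  [0, 0, 0, 0, 0, 30],
  [0, 0, 0, 0, 0, 36],
  [0, 0, 0, 0, 0, 42],
  [0, 0, 0, 0, 0, 48],
])

```text
time_s: 7.12
position: [0.5735, -0.377, 0.1204]
tool_rot: [[0.995, -0.097, 0.005], [-0.097, -0.995, -0.006], [0.006, 0.006, -1.0]]
ft_force: [2.7, -7.9, 2.4]
grip_width: 0.009
gripper_force: 39.8
```

```bash
python3 - <<'E'
from h import *
o=env.observe(); go(o["position"],0); print(o["ft_force"],o["wrist_torque"],o["grip_width"])
E
```

```text
shift cm [0. 0. 0.] rot [ 0.35 -0.3  -5.56] yaw -5.6 q6 52.4
[ 2.68164082 -7.8781856   2.37764543] [-1.19551174 -0.51351776  0.17662359] 0.008999717654621603
```

Request:
jog_arm([
  [0, 0, 0, 0, 0, 6],
  [0, 0, 0, 0, 0, 12],
  [0, 0, 0, 0, 0, 18],
  [0, 0, 0, 0, 0, 24],
  [0, 0, 0, 0, 0, 30],
  [0, 0, 0, 0, 0, 36],
  [0, 0, 0, 0, 0, 42],
  [0, 0, 0, 0, 0, 48],
])

```text
time_s: 7.78
position: [0.5724, -0.379, 0.1204]
tool_rot: [[0.593, -0.805, 0.003], [-0.805, -0.593, -0.009], [0.009, 0.003, -1.0]]
ft_force: [-1.7, -13.7, 2.8]
grip_width: 0.0087
gripper_force: 40.5
```

Request:
jog_arm([
  [0, 0, 0, 0, 0, 6],
  [0, 0, 0, 0, 0, 12],
  [0, 0, 0, 0, 0, 18],
  [0, 0, 0, 0, 0, 24],
  [0, 0, 0, 0, 0, 24],
  [0, 0, 0, 0, 0, 24],
])

```text
time_s: 8.28
position: [0.5714, -0.3794, 0.1204]
tool_rot: [[0.218, -0.976, 0.001], [-0.976, -0.218, -0.009], [0.009, 0.001, -1.0]]
ft_force: [-6.7, -14.9, 4.0]
grip_width: 0.0091
gripper_force: 39.0
```

Request:
jog_arm([
  [0, 0, 0, 0, 0, 0],
  [0, 0, 0, 0, 0, 0],
  [0, 0, 0, 0, 0, 0],
  [0, 0, 0, 0, 0, 0],
], hand=0.5)

```text
time_s: 8.62
position: [0.5725, -0.3745, 0.1183]
tool_rot: [[0.221, -0.975, 0.0], [-0.975, -0.221, 0.0], [0.0, -0.0, -1.0]]
ft_force: [1.0, 0.2, -0.4]
grip_width: 0.0425
gripper_force: 0.0
```

Request:
jog_arm([
  [0, 0, -3, 0, 0, 0],
  [0, 0, -6, 0, 0, 0],
  [0, 0, -9, 0, 0, 0],
  [0, 0, -12, 0, 0, -5],
  [0, 0, -12, 0, 0, -10],
])

```text
time_s: 9.03
position: [0.5737, -0.3754, 0.2454]
tool_rot: [[0.391, -0.92, 0.008], [-0.92, -0.391, -0.008], [0.01, -0.005, -1.0]]
ft_force: [0.8, 0.0, 1.1]
grip_width: 0.0428
gripper_force: 0.0
```

```bash
python3 - <<'E'
from key import *
o=env.observe();go([.572,-.376,.235],103,o); print(o["position"])
E
```

```text
499 0.1511 ((571.0345458984375, -378.68829345703125), (8.949951171875, 46.16153335571289), 13.586562156677246)
yaw 103.57824502396385
391 0.1511 ((570.9295043945312, -378.337646484375), (8.905722618103027, 37.86440658569336), 13.574848175048828)
yaw 103.6881064097663
shift cm [0.04 0.15 0.71] rot [   0.52   -0.3  -169.68] yaw -66.7 q6 113.6
[ 0.57323764 -0.3750244   0.24206636]
```

Request:
jog_arm([
  [0, 0, 0, 0, 0, -7],
  [0, 0, 0, 0, 0, -14],
  [0, 0, 0, 0, 0, -21],
  [0, 0, 0, 0, 0, -28],
  [0, 0, 0, 0, 0, -35],
  [0, 0, 0, 0, 0, -42],
  [0, 0, 0, 0, 0, -49],
  [0, 0, 0, 0, 0, -56],
])

```text
time_s: 9.75
position: [0.5723, -0.3743, 0.2369]
tool_rot: [[0.982, -0.191, -0.001], [-0.191, -0.982, 0.002], [-0.002, -0.001, -1.0]]
ft_force: [0.2, -0.4, -0.4]
grip_width: 0.0429
gripper_force: 0.0
```

Request:
jog_arm([
  [0, 0, 0, 0, 0, -7],
  [0, 0, 0, 0, 0, -14],
  [0, 0, 0, 0, 0, -21],
  [0, 0, 0, 0, 0, -28],
  [0, 0, 0, 0, 0, -35],
  [0, 0, 0, 0, 0, -42],
  [0, 0, 0, 0, 0, -49],
  [0, 0, 0, 0, 0, -56],
])

```text
time_s: 10.42
position: [0.5723, -0.3743, 0.237]
tool_rot: [[0.707, 0.707, -0.001], [0.707, -0.707, 0.002], [0.0, -0.002, -1.0]]
ft_force: [0.2, -0.9, -0.5]
grip_width: 0.0426
gripper_force: 0.0
```

Request:
jog_arm([
  [0, 0, 0, 0, 0, -7],
  [0, 0, 0, 0, 0, -14],
  [0, 0, 0, 0, 0, -21],
  [0, 0, 0, 0, 0, -28],
  [0, 0, 0, 0, 0, -35],
  [0, 0, 0, 0, 0, -42],
  [0, 0, 0, 0, 0, -49],
  [0, 0, 0, 0, 0, -56],
])

```text
time_s: 11.08
position: [0.5723, -0.3744, 0.237]
tool_rot: [[-0.191, 0.982, -0.001], [0.982, 0.191, 0.002], [0.002, -0.001, -1.0]]
ft_force: [0.0, -0.1, -0.1]
grip_width: 0.0426
gripper_force: 0.0
```

```bash
python3 - <<'E'
from key import *
o=env.observe();go([.572,-.3775,.117],103.6,o); print(o["position"])
E
```

```text
510 0.1507 ((570.5225219726562, -376.7489013671875), (8.867494583129883, 44.91395568847656), 14.093182563781738)
yaw 104.32771061252528
408 0.1507 ((570.77294921875, -377.65948486328125), (8.840782165527344, 38.35643768310547), 14.217723846435547)
yaw 104.0150991265157
shift cm [-0.33 -0.08 12.  ] rot [-0.06 -0.1  -2.18] yaw 101.4 q6 -54.5
[ 0.57226145 -0.37432336  0.23699233]
```

Request:
jog_arm([
  [-0.3, -0.1, 3, 0, 0, -2.2],
  [-0.3, -0.1, 6, 0, 0, -2.2],
  [-0.3, -0.1, 9, 0, 0, -2.2],
  [-0.3, -0.1, 11, 0, 0, -2.2],
  [-0.3, -0.1, 12, 0, 0, -2.2],
  [-0.3, -0.1, 12, 0, 0, -2.2],
])

```text
time_s: 11.63
position: [0.5712, -0.3771, 0.1152]
tool_rot: [[-0.222, 0.975, -0.004], [0.975, 0.222, 0.004], [0.004, -0.003, -1.0]]
ft_force: [-0.3, -0.1, 0.3]
grip_width: 0.043
gripper_force: 0.0
```

Request:
jog_arm([
  [0, 0, 0, 0, 0, 0],
  [0, 0, 0, 0, 0, 0],
  [0, 0, 0, 0, 0, 0],
  [0, 0, 0, 0, 0, 0],
  [0, 0, 0, 0, 0, 0],
  [0, 0, 0, 0, 0, 0],
], hand=0, newtons=40)

```text
time_s: 12.13
position: [0.5711, -0.3787, 0.1201]
tool_rot: [[-0.223, 0.975, -0.001], [0.975, 0.223, -0.002], [-0.002, -0.001, -1.0]]
ft_force: [-5.9, -0.2, 3.9]
grip_width: 0.009
gripper_force: 39.0
```

Request:
jog_arm([
  [0, 0, 0, 0, 0, 6],
  [0, 0, 0, 0, 0, 12],
  [0, 0, 0, 0, 0, 18],
  [0, 0, 0, 0, 0, 24],
  [0, 0, 0, 0, 0, 30],
  [0, 0, 0, 0, 0, 36],
  [0, 0, 0, 0, 0, 42],
  [0, 0, 0, 0, 0, 48],
])

```text
time_s: 12.8
position: [0.5698, -0.3785, 0.12]
tool_rot: [[0.579, 0.815, -0.004], [0.815, -0.579, -0.001], [-0.003, -0.003, -1.0]]
ft_force: [-13.8, 1.3, 6.0]
grip_width: 0.009
gripper_force: 42.8
```

Request:
jog_arm([
  [0, 0, 0, 0, 0, 6],
  [0, 0, 0, 0, 0, 12],
  [0, 0, 0, 0, 0, 18],
  [0, 0, 0, 0, 0, 24],
  [0, 0, 0, 0, 0, 29],
  [0, 0, 0, 0, 0, 33],
  [0, 0, 0, 0, 0, 36],
  [0, 0, 0, 0, 0, 36],
])

```text
time_s: 13.47
position: [0.5691, -0.3776, 0.12]
tool_rot: [[0.947, 0.321, -0.006], [0.321, -0.947, 0.001], [-0.005, -0.003, -1.0]]
ft_force: [-17.1, 4.9, 7.6]
grip_width: 0.0092
gripper_force: 41.4
```

```bash
python3 - <<'E'
from h import *
o=env.observe(); go(o["position"],YD); print(o["ft_force"],o["wrist_torque"],o["grip_width"])
E
```

```text
shift cm [0. 0. 0.] rot [-0.16  0.31  3.58] yaw 18.7 q6 27.9
[-17.06737492   4.86866983   7.63989166] [0.79827078 2.82526484 0.08895896] 0.009196094069780123
```

Request:
jog_arm([
  [0, 0, 0, 0, 0, 1],
  [0, 0, 0, 0, 0, 1],
  [0, 0, 0, 0, 0, 1],
  [0, 0, 0, 0, 0, 1],
])

```text
time_s: 13.8
position: [0.5691, -0.3776, 0.12]
tool_rot: [[0.952, 0.307, -0.006], [0.307, -0.952, 0.001], [-0.005, -0.003, -1.0]]
ft_force: [-16.8, 5.6, 8.4]
grip_width: 0.0093
gripper_force: 42.1
```

Request:
jog_arm([
  [0, 0, 0, 0, 0, 0],
  [0, 0, 0, 0, 0, 0],
  [0, 0, 0, 0, 0, 0],
  [0, 0, 0, 0, 0, 0],
], hand=0.5)

```text
time_s: 14.13
position: [0.5723, -0.3781, 0.1187]
tool_rot: [[0.951, 0.308, 0.001], [0.308, -0.951, -0.001], [0.001, 0.001, -1.0]]
ft_force: [0.6, 0.4, 0.8]
grip_width: 0.0426
gripper_force: 0.0
```

Request:
jog_arm([
  [0, 0, -3, 0, 0, 0],
  [0, 0, -6, 0, 0, 0],
  [0, 0, -9, 0, 0, 0],
  [0, 0, -12, 0, 0, 0],
  [0, 0, -12, 0, 0, 0],
  [0, 0, -12, 0, 0, 0],
])

```text
time_s: 14.63
position: [0.5725, -0.3783, 0.2402]
tool_rot: [[0.951, 0.308, 0.003], [0.308, -0.951, -0.003], [0.002, 0.004, -1.0]]
ft_force: [0.2, 1.4, -0.5]
grip_width: 0.0424
gripper_force: 0.0
```

```bash
python3 - <<'E'
from key import *
save(im,"w3"); go([.572,-.3775,.117],103.6)
E
```

```text
491 0.1511 ((571.4762573242188, -377.57904052734375), (46.587196350097656, 8.851079940795898), 20.22088050842285)
yaw 20.306986502266994
391 0.1511 ((571.2779541015625, -377.7950439453125), (38.71738052368164, 8.563096046447754), 20.381731033325195)
yaw 19.865997467899774
shift cm [ 1.000e-02 -4.000e-02  1.212e+01] rot [ 4.000e-02  1.000e-02 -8.565e+01] yaw 18.0 q6 28.7
```

View pics/w3.png

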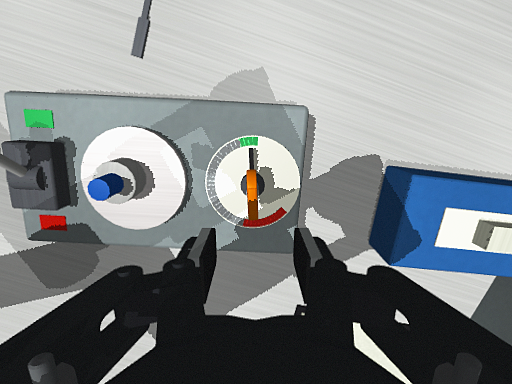

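The black pointer at (252,155) lies in the green band (240–257,142), which puts the key at about 3.91. Next is the blue weight, with its knob at (100,188).

```bash
cat > blue.py <<'E'
from h import *
im=env.get_image("wrist"); hsv=cv2.cvtColor(im["frame"],cv2.COLOR_RGB2HSV)
m=(hsv[...,0]>105)&(hsv[...,0]<130)&(hsv[...,1]>130)
P=cloud(im,m); P=P[(np.linalg.norm(P[:,:2]-[.541,-.246],axis=1)<.04)]
z=np.percentile(P[:,2],95); T=P[P[:,2]>z-.003]
print("knob z",z.round(4),cv2.minEnclosingCircle((T[:,:2]*1000).astype(np.float32)),T.mean(0).round(4))
E
python3 - <<'E'
from blue import *
go([*T.mean(0)[:2],.235],YD)
E
```

```text
knob z 0.1554 ((540.5738525390625, -251.06251525878906), 9.970926284790039) [ 0.5409 -0.2511  0.1545]
shift cm [  0.97 -12.99   0.23] rot [-0.08  0.04  2.8 ] yaw 18.0 q6 28.7
```

Request:
jog_arm([
  [0.3, -4, 0.2, 0, 0, 0],
  [0.6, -8, 0.2, 0, 0, 0],
  [0.9, -11, 0.2, 0, 0, 0],
  [1, -13, 0.2, 0, 0, 0],
  [1, -13, 0.2, 0, 0, 0],
  [1, -13, 0.2, 0, 0, 0],
])

```text
time_s: 15.23
position: [0.5412, -0.2505, 0.2355]
tool_rot: [[0.951, 0.309, -0.001], [0.309, -0.951, 0.001], [-0.001, -0.001, -1.0]]
ft_force: [-0.5, -0.6, -0.4]
grip_width: 0.0428
gripper_force: 0.0
```

```bash
python3 - <<'E'
from blue import *
go([*T.mean(0)[:2],.135],18)
E
```

```text
knob z 0.2805 ((539.0249633789062, -247.39309692382812), 39.39552307128906) [ 0.5493 -0.2493  0.3192]
shift cm [ 0.83  0.05 10.04] rot [-0.04  0.04 -0.04] yaw 18.0 q6 35.8
```

```bash
sed -i 's/<.04)\]/<.04)\&(P[:,2]<.17)]/' blue.py; python3 - <<'E'
from blue import *
go([*T.mean(0)[:2],.135],18); save(im,"w4")
E
```

```text
knob z 0.1553 ((540.353271484375, -250.3359375), 9.752313613891602) [ 0.5407 -0.2504  0.1543]
shift cm [-1.000e-02 -1.700e-01  1.003e+01] rot [-0.04  0.04 -0.08] yaw 17.9 q6 35.8
```

View pics/w4.png

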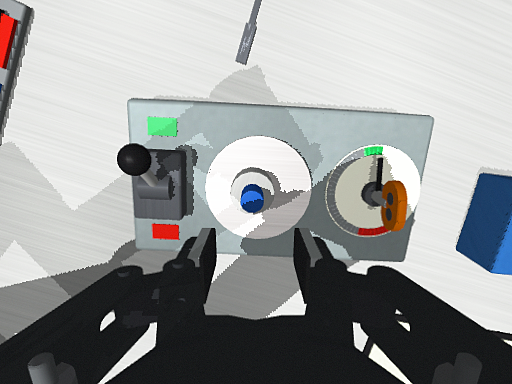

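The blue knob at (252,198) sits centred between the fingers. The brake ball (133,158) is on the green side and the pointer (380,165) is in the green band.

Request:
jog_arm([
  [0, -0.1, 3, 0, 0, 0],
  [0, -0.1, 6, 0, 0, 0],
  [0, -0.1, 8.5, 0, 0, 0],
  [0, -0.1, 9.6, 0, 0, 0],
  [0, -0.1, 10.2, 0, 0, 0],
  [0, -0.1, 10.2, 0, 0, 0],
])

```text
time_s: 15.83
position: [0.5407, -0.251, 0.1324]
tool_rot: [[0.952, 0.307, -0.002], [0.307, -0.952, 0.002], [-0.002, -0.002, -1.0]]
ft_force: [-1.0, 0.6, -0.4]
grip_width: 0.0429
gripper_force: 0.0
```

Request:
jog_arm([
  [0, 0, 0, 0, 0, 0],
  [0, 0, 0, 0, 0, 0],
  [0, 0, 0, 0, 0, 0],
  [0, 0, 0, 0, 0, 0],
  [0, 0, 0, 0, 0, 0],
  [0, 0, 0, 0, 0, 0],
], hand=0, newtons=60)

```text
time_s: 16.33
position: [0.5414, -0.2507, 0.135]
tool_rot: [[0.951, 0.308, 0.002], [0.308, -0.951, -0.001], [0.001, 0.002, -1.0]]
ft_force: [0.0, -1.1, 4.6]
grip_width: 0.0179
gripper_force: 59.0
```

Request:
jog_arm([
  [0, 0, -1, 0, 0, 0],
  [0, 0, -2.5, 0, 0, 0],
  [0, 0, -4.5, 0, 0, 0],
  [0, 0, -7, 0, 0, 0],
  [0, 0, -9.5, 0, 0, 0],
  [0, 0, -12, 0, 0, 0],
  [0, 0, -13, 0, 0, 0],
  [0, 0, -13, 0, 0, 0],
])

```text
time_s: 17.0
position: [0.5414, -0.2504, 0.2671]
tool_rot: [[0.951, 0.308, 0.004], [0.308, -0.951, -0.002], [0.003, 0.003, -1.0]]
ft_force: [-0.3, 0.6, -2.6]
grip_width: 0.0173
gripper_force: 59.0
```

```bash
python3 - <<'E'
from h import *
go([.5284,.142,.265],-8)
im=env.get_image("side"); save({"frame":cv2.resize(im["frame"],(800,600))},"s2")
E
```

```text
shift cm [ 10.86 -37.73   0.11] rot [ 0.16 -0.2  25.96] yaw 18.0 q6 35.9
```

View pics/s2.png

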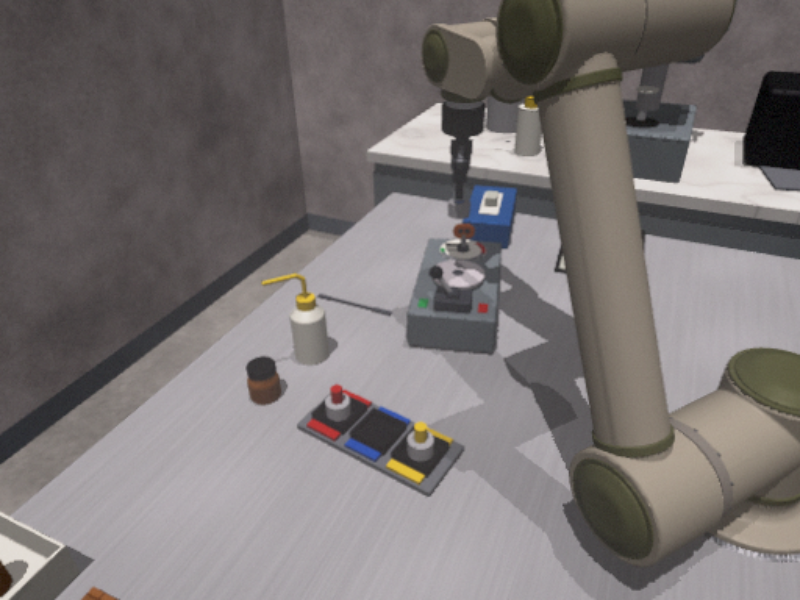

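The weight (455,207) is held above the drive, and the brake ball (436,271) is at hold. Carrying it over to the blue bay.

Request:
jog_arm([
  [0.6, -2, 0, 0, 0, 1],
  [1.4, -5, 0, 0, 0, 3],
  [2.3, -8, 0, 0, 0, 5],
  [3.2, -11, 0, 0, 0, 8],
  [4, -14, 0, 0, 0, 11],
  [4.9, -17, 0, 0, 0, 14],
  [5.8, -20, 0, 0, 0, 17],
  [6.6, -23, 0, 0, 0, 20],
])

```text
time_s: 17.72
position: [0.532, -0.0094, 0.2625]
tool_rot: [[0.999, -0.038, -0.003], [-0.038, -0.999, 0.001], [-0.003, -0.001, -1.0]]
ft_force: [-0.0, 0.4, -2.3]
grip_width: 0.0178
gripper_force: 59.1
```

```bash
python3 - <<'E'
from h import *
go([.5284,.142,.265],-8)
E
```

```text
shift cm [ -0.94 -15.11  -0.23] rot [-0.04  0.19  5.8 ] yaw -2.2 q6 78.4
```

Request:
jog_arm([
  [-0.2, -3, 0, 0, 0, 2],
  [-0.4, -6, 0, 0, 0, 4],
  [-0.6, -9, 0, 0, 0, 6],
  [-0.8, -12, 0, 0, 0, 6],
  [-0.9, -14, 3, 0, 0, 6],
  [-0.9, -15.1, 6, 0, 0, 6],
  [-0.9, -15.1, 9, 0, 0, 6],
  [-0.9, -15.1, 12, 0, 0, 6],
])

```text
time_s: 18.38
position: [0.5279, 0.141, 0.1414]
tool_rot: [[0.99, -0.138, -0.003], [-0.138, -0.99, -0.0], [-0.003, 0.0, -1.0]]
ft_force: [1.1, -0.8, -2.9]
grip_width: 0.0177
gripper_force: 59.1
```

Request:
jog_arm([
  [0, 0, 1, 0, 0, 0],
  [0, 0, 1, 0, 0, 0],
  [0, 0, 1, 0, 0, 0],
])

```text
time_s: 18.63
position: [0.5295, 0.14, 0.1344]
tool_rot: [[0.99, -0.14, -0.001], [-0.14, -0.99, 0.0], [-0.001, 0.0, -1.0]]
ft_force: [0.2, -0.2, -2.0]
grip_width: 0.0176
gripper_force: 59.1
```

```bash
cat > bay.py <<'E'
from h import *
im=env.get_image("wrist"); save(im,"w5")
cs={}
for n in ["scene","side"]:
    i2=env.get_image(n)
    for t in ["weight_blue"]:
        for x in env.regions_of(n,t)[:2]:
            P=cloud(i2,x["pixels"]); print(n,t,round(x["score"],2),len(P),np.median(P,0).round(3),np.percentile(P,2,0).round(3),np.percentile(P,98,0).round(3))
    # blue tags by colour
    h=cv2.cvtColor(i2["frame"],cv2.COLOR_RGB2HSV); m=(h[...,0]>105)&(h[...,0]<130)&(h[...,1]>130)
    P=cloud(i2,m); P=P[(np.linalg.norm(P[:,:2]-[.528,.142],axis=1)<.07)&(P[:,2]<.035)]
    if len(P)>5: print(n,"tags",len(P),P[P[:,1]>.142].mean(0).round(4),P[P[:,1]<.142].mean(0).round(4))
o=env.observe(); print(o["position"],o["ft_force"],o["grip_width"])
E
python3 bay.py
```

```text
scene weight_blue 0.71 283 [0.54  0.139 0.127] [0.478 0.121 0.027] [0.551 0.159 0.156]
scene tags 289 [0.534  0.1822 0.0172] [0.5218 0.1012 0.0186]
side weight_blue 0.64 254 [0.522 0.154 0.126] [0.511 0.129 0.104] [0.544 0.162 0.153]
side tags 142 [0.5326 0.1835 0.0177] [0.5021 0.0968 0.0165]
[0.52987169 0.14005716 0.13544103] [ 0.54928021  0.129225   -2.86111889] 0.017988419134930628
```

View pics/w5.png

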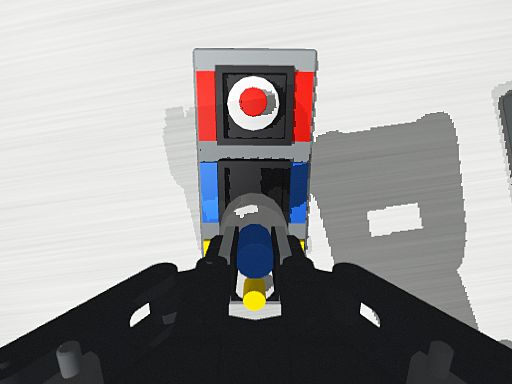

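Below the gripper, the red bay is at (254,102) with its weight untouched. The blue tags are at (208,190) and (300,190), symmetric about the held blue weight (254,235), with yellow behind. The bay centre is (0.528,0.1415) and the weight is at about (0.530,0.140). Shifting slightly and lowering.

Request:
jog_arm([
  [-0.2, -0.1, 1.5, 0, 0, 0],
  [-0.2, -0.1, 3.5, 0, 0, 0],
  [-0.2, -0.1, 5, 0, 0, 0],
  [-0.2, -0.1, 6, 0, 0, 0],
  [-0.2, -0.1, 6.8, 0, 0, 0],
  [-0.2, -0.1, 7.3, 0, 0, 0],
  [-0.2, -0.1, 7.5, 0, 0, 0],
  [-0.2, -0.1, 7.5, 0, 0, 0],
])

```text
time_s: 19.55
position: [0.5277, 0.1414, 0.0592]
tool_rot: [[0.99, -0.14, 0.0], [-0.14, -0.99, 0.0], [0.0, -0.0, -1.0]]
ft_force: [-0.6, 0.4, -3.6]
grip_width: 0.0177
gripper_force: 59.1
```

Request:
jog_arm([
  [0, 0, 0.2, 0, 0, 0],
  [0, 0, 0.4, 0, 0, 0],
  [0, 0, 0.4, 0, 0, 0],
])

```text
time_s: 19.8
position: [0.5275, 0.1414, 0.0551]
tool_rot: [[0.99, -0.14, 0.0], [-0.14, -0.99, 0.0], [0.0, -0.0, -1.0]]
ft_force: [-0.5, -0.3, -3.2]
grip_width: 0.0176
gripper_force: 59.1
```

Request:
jog_arm([
  [0, 0, 0.1, 0, 0, 0],
  [0, 0, 0.2, 0, 0, 0],
  [0, 0, 0.2, 0, 0, 0],
])

```text
time_s: 20.05
position: [0.5276, 0.1414, 0.0532]
tool_rot: [[0.99, -0.14, 0.0], [-0.14, -0.99, 0.0], [0.0, -0.0, -1.0]]
ft_force: [-0.1, 0.8, -2.8]
grip_width: 0.0178
gripper_force: 59.5
```

Request:
jog_arm([
  [0, 0, 0.1, 0, 0, 0],
  [0, 0, 0.15, 0, 0, 0],
  [0, 0, 0.15, 0, 0, 0],
])

```text
time_s: 20.3
position: [0.528, 0.1415, 0.053]
tool_rot: [[0.99, -0.14, 0.002], [-0.14, -0.99, 0.0], [0.002, -0.0, -1.0]]
ft_force: [-2.2, 1.6, 8.6]
grip_width: 0.0177
gripper_force: 60.6
```

Contact came at exactly the expected height (0.053 m), with force up to +8.6 N. Releasing and rising.

Request:
jog_arm([
  [0, 0, 0, 0, 0, 0],
  [0, 0, 0, 0, 0, 0],
  [0, 0, 0, 0, 0, 0],
  [0, 0, 0, 0, 0, 0],
  [0, 0, 0, 0, 0, 0],
], hand=0.5)

```text
time_s: 20.72
position: [0.5275, 0.1414, 0.0515]
tool_rot: [[0.99, -0.14, -0.0], [-0.14, -0.99, -0.0], [-0.0, 0.0, -1.0]]
ft_force: [0.2, -0.4, -0.0]
grip_width: 0.0425
gripper_force: 0.0
```

Request:
jog_arm([
  [0, 0, -1, 0, 0, 0],
  [0, 0, -3, 0, 0, 0],
  [0, 0, -6, 0, 0, 0],
  [0, 0, -10, 0, 0, 0],
  [0, 0, -14, 0, 0, 0],
  [0, 0, -18, 0, 0, 0],
  [0, 0, -20, 0, 0, 0],
  [0, 0, -20, 0, 0, 0],
])

```text
time_s: 21.38
position: [0.5288, 0.1415, 0.2575]
tool_rot: [[0.99, -0.14, 0.01], [-0.14, -0.99, 0.0], [0.01, -0.002, -1.0]]
ft_force: [-0.6, 0.4, -0.3]
grip_width: 0.0428
gripper_force: 0.0
```

```bash
sed -i 's/"w5"/"w6"/' bay.py; python3 bay.py; python3 - <<'E'
from h import *
im=env.get_image("side"); c=im["frame"]
save({"frame":np.vstack([cv2.resize(c[110:250,250:400],(600,300)),cv2.resize(c[230:330,180:310],(600,300))])},"s3")
E
```

```text
scene weight_blue 0.78 252 [0.536 0.142 0.045] [0.518 0.125 0.024] [0.549 0.16  0.075]
scene tags 320 [0.5299 0.1794 0.0173] [0.5201 0.103  0.0186]
side weight_blue 0.76 293 [0.523 0.152 0.045] [0.508 0.131 0.022] [0.546 0.164 0.073]
side weight_blue 0.31 565 [0.441 0.181 0.02 ] [0.414 0.108 0.015] [0.482 0.204 0.03 ]
side tags 153 [0.5329 0.1831 0.0177] [0.5088 0.0966 0.0173]
[0.52695885 0.14129975 0.2502873 ] [ 0.67951504  0.04000561 -0.02033625] 0.04289081907159606
```

View pics/s3.png

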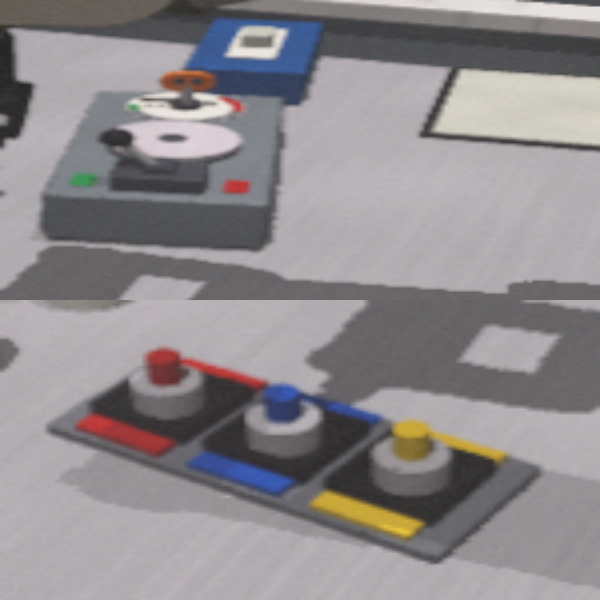

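The blue weight stands upright and centred in the blue bay (283,420). Its knob top is at about 0.073 m, as expected. The brake ball (117,137) is on the green side and the pointer is at the green end.

```bash
python3 -c "
from rig import env
print(env.close_job())"
```

```text
the job is handed in; nothing more can be done
None
```

I've handed the job in, but it returned no verdict. By camera and force readings, the brake is at hold, the key is in the green band (about 3.9 rad), and the blue weight stands upright in its bay; the run took about 21 s.

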